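Start a blank read on the microplate reader

ROBOT

A 7-joint arm with a two-finger parallel gripper is mounted at the origin on the work surface. World frame = base frame: x ahead of the robot, y to its left, z up, the work surface at z = 0. Lengths are in mm, angles in rad, forces in N, time in s.
With the tool pointing down it reaches from about 425 to 950 mm from the base axis. Payload 4.7 kg.
Tool frame: the origin (TCP) lies midway between the tips of the shut fingers; the grasp point (between the pads) lies 19 mm behind it; z points along the fingers, y is the line along which they close (so a half turn about z gives the same grasp; the last joint's range is limited). The gripper opens to 85 mm and grips with 20 to 120 N. Pads are 22 mm wide; open, the fingers measure 114 mm over their backs; the gripper's body (76 mm by 85 mm) begins 54 mm behind the grasp point. The pads swing forward as they close: fully open they stand 13 mm farther back than shut.
Start: joints at [1.247, 0.469, -0.049, 1.532, 0.024, 1.141, -0.082], TCP at [196.167, -645.885, 231.335] pointing down, gripper open.
Joint ranges: [-2.59, 2.59], [-0.33, 1.99], [-1.39, 1.29], [0.1, 2.45], [-1.04, 4.18], [0.21, 1.99], [-2.66, 2.66]. Speed limits (rad/s): [2.57, 2.57, 3.14, 3.14, 3.14, 3.14, 3.14].

INTERFACE

Orientations are given as a rotation vector (axis times angle).
In Python, from cell import manip gives the robot as it stands.
- The arm moves only by the shell command python3 -m jog 'ROWS'. ROWS is JSON, a list of rows, each a list of 3 entries, a list of its own where there are three numbers: the opening, from -1 (shut) to 1 (fully open), then the shift along the tool's x, y, z in m, then the turn, a rotation vector about the tool's x, y, z in rad. In form: [[jaw, [dx, dy, dz], [ax, ay, az]], ...]. A call has 1 to 12 rows; each row shifts and turns the commanded pose from where the row before left it, along the tool's axes as they then stand; what a row does not reach is not made up. A row lasts 1/10 s, in which the tool goes at most 50 mm and 8.59 degrees, less where a joint would pass 70% of its speed; a pose out of reach is approached as far as the arm can. A call is refused whole if a number of a shift passes 0.05 or a number of a turn 0.15, either way. A call with a gripper value outside its range is refused whole. The fingers move at their own pace and stop on an object; the grip force is fixed at half the most. Time passes only in rows, so rows that do not move let the fingers close. It gives the time, the measured TCP pose, the force, the opening and the grip force at its end, in the units of the state.
- manip.state(): the state, without advancing time (a new reading comes with each control period).
- manip.snapshot(name): name is "side" or "top"; returns a dict with "pixels" (384x512x3 uint8, blue, green, red), "range_z" (384x512 float32, mm along the optical axis (not along the pixel's ray), 0 where there is no reading), "vfov" (degrees; the focal length in pixels is half the picture's height over the tangent of half this angle, whatever the lens; pixels are square), "cx", "cy" (the principal point, pixels), "cam_to_world" (4x4, takes a point from camera to world coordinates). Camera axes: x right, y up, looking along -z (the intrinsics and any distortion apply to the point x, -y, -z); pixel columns grow to the right and rows downward; lengths in mm; the calibration is good to about 2 mm. A picture is of the moment at which its call begins.
- manip.hand_in(): hands the job in; it is judged then, once.
The state is a dict: "time_s": time; "joint_pos": joint angles; "joint_vel": joint speeds; "effort": joint torques, N m; "tool_pos": TCP position; "ee_rot": TCP orientation; "ft_force": force on the tool from outside, world axes, zero at the start; "torque": the same for the moment, N m; "gripper_width": finger opening in mm; "grasp_force": force on a finger pad.
Only numpy, scipy, OpenCV 4.12 (cv2) and the standard library are available. Lean on these libraries where they do the work, as an engineer would, in place of code of your own. Each camera call takes 0.05 s, during which the arm holds its last target. There are 200 camera calls.

TASK

Get the microplate reader going on the empty plate that already lies in its carrier: switch the reader on by pressing down the raised rear half of the power rocker on its top, then gently push the carrier by its pull tab all the way in, and then press the long start key right down. Only press and push with the fingertips: leave the plate lying in its nest, leave the two square menu keys alone, lift nothing and do not disturb the other things on the bench.

Things in the scene. Friction and masses are not known exactly. Their poses are not given: they have to be found in the camera images.
- reader: silver box-shaped microplate reader, 360 x 360 x 185 mm high, fixed. Origin: centre of its underside; own -x out of its front (slotted for the carrier), +y to the operator's left, z up. A dark deck (186 mm above the bench) lies along the front edge of its top; in a row at own x = -130 mm, from the left: power rocker (y = +100 mm), two square menu keys, long start key (y = -75 mm)
- power (a joint): power rocker on the deck, 34 x 22 mm, front half and rear half, pivot across at own x = -130 mm, y = +100 mm of the reader. Starts at 0 rad = off: front half level, end of the rear half raised 11 mm above the deck. 0.42 rad = on: rear half level, 4 mm above the deck. Stiff pivot: stays where it is left; moving it takes about 3 N at the raised end
- power_on_end (a point): where to press the rocker: centre of the outer (rear) edge of its rear half, at the height that edge has when on (4 mm above the deck, 190 mm above the bench); in the off position the edge is about 7 mm higher. Axes as the reader's
- carrier (a joint): plate carrier, a dark tray that slides straight into the reader's slot along the reader's +x: 0 m = fully out, 0.1 m = home, the front bezel against the reader's front face. It slides with 2 to 3 N of friction, stays where it is left; it starts fully out
- carrier_tab (a point): centre of the front end face of the carrier's pull tab, the place to push: upright, 50 mm wide, 22 mm high (40 to 62 mm above the bench), looks along the reader's -x. The tab stands 28 mm out of the bezel (184 mm wide, top edge 80 mm above the bench). When home the end face is still 36 mm ahead of the reader's front. Axes as the reader's
- carrier_nest (a point): centre of the floor of the carrier's plate nest, 44 mm above the bench; moves with the carrier. Axes as the reader's
- start_key (a joint): long start key at the operator's right end of the row, 44 mm (across) x 22 mm, with a bar mark: 0 m = up, 0.004 m = right down; springs back, about 4.5 N at the bottom
- start_key_top (a point): centre of the top face of the start key, 6 mm above the deck when up; moves with the key
- menu_key_a (a joint): square menu key, 18 x 18 mm, with an arrow mark, at own y = +30 mm of the reader, standing 6 mm above the deck; 0 m = up, 0.004 m = down. Not to be pressed
- menu_key_b (a joint): the other square menu key, likewise, at own y = -10 mm. Not to be pressed
- plate: white 96-well plate, 128 x 85.5 x 14.4 mm, loose in the carrier's nest with 2 mm of play; origin: centre of its underside, z up, long side along y
- plate_lid: clear plate lid lying on the bench to the right of the carrier, 128 x 85.5 x 8 mm; origin: centre of its underside
- jar: small jar standing on the bench to the left of the carrier, 36 mm across, 58 mm high; origin: centre of its underside
- timer: white bench timer lying on top of the reader behind the deck, 62 x 66 x 18 mm; origin: centre of its underside
- tip_box: grey pipette tip box with a clear top, 82 x 122 x 60 mm, on the bench to the right; origin: centre of its underside
- trough: white open reagent trough, 85 x 128 x 32 mm, on the bench to the right; origin: centre of its underside
- spare_plates: two stacked 96-well plates, 85.5 x 128 x 29 mm, on the bench to the right; origin: centre of its underside
- marker: marker pen lying on the bench to the right, 135 mm long, 14 mm thick; origin: under its middle, on the bench
Not all that is in view belongs to the job. What is shaped like the plate but blue, green or yellow is not meant.

How it is judged:
By the outcome, as a careful person would: the job done as asked, in the order asked, and still so for the second after the job is handed in, with the robot touching nothing.
It also fails if it takes over 51 s, if anything falls off the work surface, if the arm or the gripper's body presses on something with over 40 N, if the wrist force passes 120 N, or if a joint passes its speed limit or range.

## Working session

There is one attempt and no reset: what is moved stays moved. The work goes in short steps, Python scripts to look and compute and a shell command to move; the robot and the scene stay as the last step left them, time stands still between calls to the robot, and variables do not carry over. Pictures are saved under pics/ and viewed, at most 10 in all, crops included, and the job is handed in when it is done.

```bash
mkdir -p pics; cat > h.py <<'E'
import numpy as np, cv2
from cell import manip
def snap(n,save=None):
    s=manip.snapshot(n)
    if save: cv2.imwrite(save,s["pixels"]); np.savez(save.replace('.png','.npz'),**{k:np.asarray(v) for k,v in s.items()})
    return s
def cloud(s):
    z=np.asarray(s["range_z"]);h,w=z.shape;f=h/2/np.tan(np.radians(float(s["vfov"]))/2)
    u,v=np.meshgrid(np.arange(w),np.arange(h))
    x=(u-float(s["cx"]))/f*z;y=-(v-float(s["cy"]))/f*z
    P=np.stack([x,y,-z,np.ones_like(z)],-1)@np.asarray(s["cam_to_world"]).T
    P[z==0]=np.nan
    return P[...,:3]
E
python3 - <<'E'
from h import *
for n in("top","side"):
    s=snap(n,f"pics/{n}0.png");print({k:v for k,v in s.items() if k not in("pixels","range_z")})
print(manip.state())
E
```

```text
{'vfov': 45.8402102914607, 'cx': 259.92687942978057, 'cy': 185.78797833343742, 'cam_to_world': array([[-2.70139853e-02,  9.94468407e-01, -1.01502864e-01,
         3.53386129e+02],
       [-9.99612393e-01, -2.75574851e-02, -3.95588666e-03,
        -8.06466010e+01],
       [-6.73116796e-03,  1.01356656e-01,  9.94827382e-01,
         1.90416655e+03],
       [ 0.00000000e+00,  0.00000000e+00,  0.00000000e+00,
         1.00000000e+00]])}
{'vfov': 52.853661065132876, 'cx': 257.3425992218735, 'cy': 188.6095168205891, 'cam_to_world': array([[-8.11282967e-01,  3.45253619e-01, -4.71826118e-01,
        -5.56697155e+01],
       [-5.84486883e-01, -4.59670714e-01,  6.68638855e-01,
         8.13439635e+02],
       [ 1.39653365e-02,  8.18231491e-01,  5.74719232e-01,
         9.11198058e+02],
       [ 0.00000000e+00,  0.00000000e+00,  0.00000000e+00,
         1.00000000e+00]])}
{'time_s': 0.1, 'joint_pos': array([ 1.24708862,  0.46938395, -0.04860659,  1.53356243,  0.02409315,
        1.14101064, -0.08229924]), 'joint_vel': array([ 0.00055699, -0.00158173, -0.00087111, -0.00346541,  0.00019701,
        0.00230718,  0.00258371]), 'effort': array([ 8.67635954e-04, -5.11512494e+01, -4.70017421e-02, -2.38392073e+01,
        1.06975244e-02,  4.32453511e-03, -2.70922834e-05]), 'tool_pos': array([ 195.99503813, -645.37209893,  230.35588011]), 'ee_rot': array([-3.10578303e+00, -4.61207966e-01,  4.88456306e-04]), 'ft_force': array([ 0.73522105, -0.03449203, -0.20750688]), 'torque': array([ 0.01610103,  0.00981382, -0.00027885]), 'grasp_force': 0.0, 'gripper_width': 85.38232388387124}
```

View pics/top0.png

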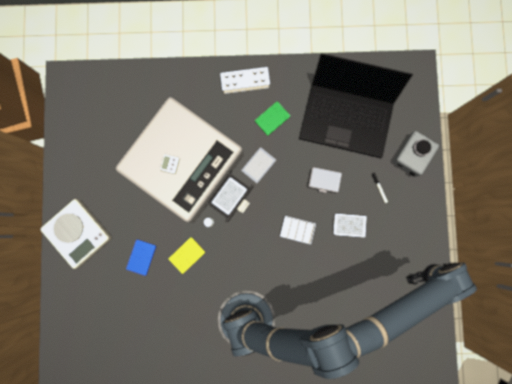

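View pics/side0.png

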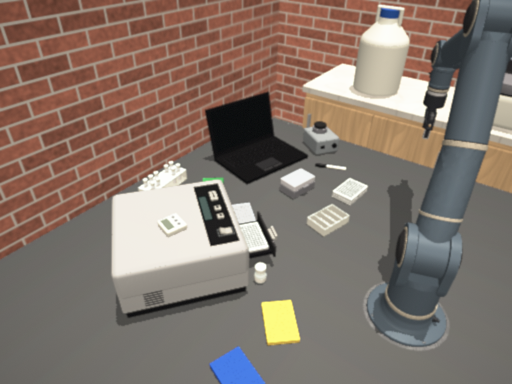

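The top view shows the reader at about (180,158), with its deck along the lower-right edge. The carrier sticks out with its tab at about (244,206), the jar is at (208,222) and the lid at (258,165). Next I measure the reader pose and view a close crop.

```bash
python3 - <<'E'
from h import *
s=dict(np.load("pics/top0.npz"));P=cloud(s);t=dict(np.load("pics/side0.npz"));Q=cloud(t)
for n,C,(r0,r1,c0,c1) in(("top",P,(90,230,105,255)),("side",Q,(170,310,100,260))):
    c=C[r0:r1,c0:c1].reshape(-1,3)
    m=(c[:,2]>178)&(c[:,2]<195);q=c[m]
    r=cv2.minAreaRect(q[:,:2].astype(np.float32));print(n,r,np.median(q[:,2]))
print("bench z",np.nanmedian(P[250:300,100:200,2]),np.nanmedian(Q[330:370,100:200,2]))
# tab in top
print(np.round(P[202:212:1,236:252:2].reshape(10,8,3)[...,2]))
a=cv2.resize(s["pixels"][95:235,110:285],None,fx=4,fy=4,interpolation=cv2.INTER_CUBIC)
cv2.imwrite("pics/ct.png",a)
b=cv2.resize(t["pixels"][175:290,180:290],None,fx=5,fy=5,interpolation=cv2.INTER_CUBIC)
cv2.imwrite("pics/cs.png",b)
E
```

```text
top ((644.4503173828125, 237.128173828125), (357.37530517578125, 355.5278625488281), 52.400535583496094) 185.03943601589663
side ((645.1888427734375, 237.50088500976562), (353.8207092285156, 361.1269226074219), 52.838584899902344) 186.46141297325482
bench z 1.1548455492859375 1.173029210828588
[[ 59.  81.  84.  58.  54.  54.  62.   1.]
 [ 52.  79.  65.  56.  47.  48.  52.   0.]
 [ 56.  82.  49.  58.  53.  65.  53.  -1.]
 [ 90.  80.  51.  47.  39.  60.  -2.   5.]
 [ 78.  47.  52.  42.  76.  64.   5.  -3.]
 [ 79.  54.  49.  51.  65.  46.  14.   1.]
 [ 78.  51.  54.  58.  61.  -5.   9.  -3.]
 [ 45.  54.  56.  63.  67.  -2.   3.   4.]
 [  7.  -1.  48.  58.   1.   2.  -4.  -0.]
 [-12.   3.  54.  61.   6.  -0.  -4.   3.]]
```

View pics/ct.png

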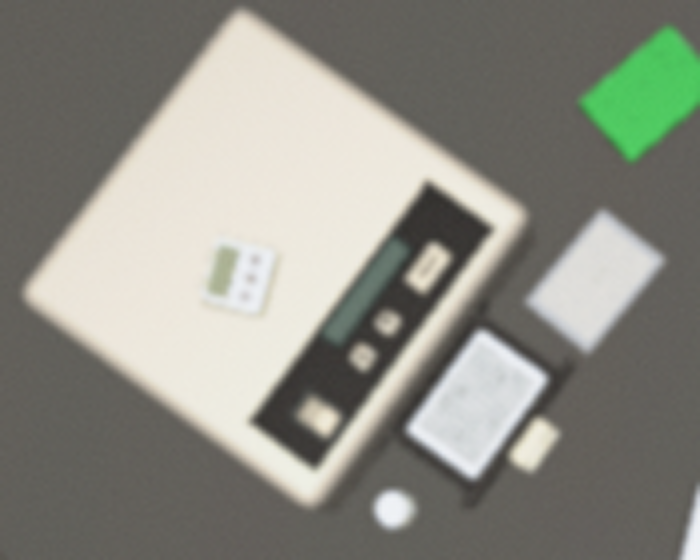

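View pics/cs.png

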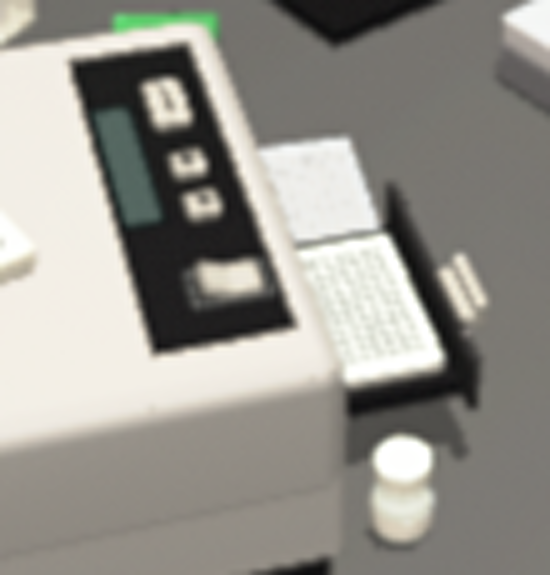

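Candidates for what I want, as top-view pixels:
- **Rocker:** (190,199), at the left end with its rear half raised.
- **Menu keys, to leave alone:** (200,184) and (207,175).
- **Start key:** (217,162), the long one with the bar mark.
- **Tab:** (244,206), the light block on the bezel.
- **Other light objects:** lid (258,165), jar (208,222) and timer (171,164).

The crop confirms the choice. Next I fit the yaw and work out the targets.

```bash
cat >> h.py <<'E'
def pix2plane(s,u,v,z):
    f=384/2/np.tan(np.radians(float(s["vfov"]))/2);T=np.asarray(s["cam_to_world"])
    d=T[:3,:3]@np.array([(u-float(s["cx"]))/f,-(v-float(s["cy"]))/f,-1]);o=T[:3,3]
    return o+d*(z-o[2])/d[2]
E
python3 - <<'E'
from h import *
from scipy.optimize import least_squares
s=dict(np.load("pics/top0.npz"));t=dict(np.load("pics/side0.npz"));Q=cloud(t);P=cloud(s)
T=lambda x,y:(110+(x+.5)/4-.5,95+(y+.5)/4-.5)
S=lambda x,y:(180+(x+.5)/5-.5,175+(y+.5)/5-.5)
L=np.array([[-130,-75],[-130,-10],[-130,30]])
dt=[pix2plane(s,*T(*p),192)[:2] for p in((428,267),(388,322),(362,357))]
ds=[pix2plane(t,*S(*p),192)[:2] for p in((166,103),(188,162),(203,203))]
def R(a):c,s_=np.cos(a),np.sin(a);return np.array([[c,-s_],[s_,c]])
for n,D in(("top",[dt]),("side",[ds]),("both",[dt,ds])):
    fn=lambda p:np.concatenate([((L@R(p[2]).T+p[:2])-np.array(d)).ravel() for d in D])
    r=least_squares(fn,[644,237,.92]);print(n,r.x[:2],np.degrees(r.x[2]),np.abs(r.fun).max())
print("tab top",pix2plane(s,*T(535,444),62)[:2])
yaw=np.radians(52.6)
for c in([644.5,237.2],):
    w=lambda x,y:np.round(np.array(c)+R(yaw)@[x,y],1)
    for n,q in dict(rocker=(-130,100),rocker_end=(-113,100),start=(-130,-75),tab0=(-316,0),tab1=(-216,0)).items():print(n,w(*q))
for n,C in(("top",P),("side",Q)):
    c=C.reshape(-1,3);l=(c[:,:2]-[644.5,237.2])@R(yaw)
    k=(abs(l[:,1])<45)&(l[:,0]>-350)&(l[:,0]<-290)&(c[:,2]>38)&(c[:,2]<75)
    print(n,k.sum(),np.percentile(l[k,0],[2,10,50]),np.percentile(l[k,1],[3,50,97]))
    k=(abs(l[:,1])<110)&(l[:,0]>-350)&(l[:,0]<-180)&(c[:,2]>72)&(c[:,2]<90); print("bezel",np.percentile(l[k,0],[5,50]),np.percentile(l[k,1],[1,50,99]))
    k=(c[:,2]>182)&(c[:,2]<200)&(abs(l)<200).all(1);print("top extents",np.percentile(l[k],[.3,99.7],axis=0))
    k=(abs(l[:,1]-100)<11)&(abs(l[:,0]+130)<25)&(c[:,2]>170)
    print(np.c_[l[k],c[k,2]].round()[:40].tolist())
    k=(c[:,2]>15)&(c[:,2]<100)&(l[:,0]>-330)&(l[:,0]<-182)&(l[:,1]>100)&(l[:,1]<180);print("jar",np.nanmedian(l[k],0),np.nanmax(c[k,2]))
st=manip.state();from scipy.spatial.transform import Rotation as Ro
print(Ro.from_rotvec(st["ee_rot"]).as_matrix().round(3))
E
```

```text
top [644.68760512 237.74405318] 52.83633903793933 0.5863636818600071
side [644.56222741 238.91184832] 53.171383637491665 0.693047634991899
both [644.62838894 238.32666963] 53.00226462376194 1.0738067960257638
tab top [462.26156354  -3.94233797]
rocker [486.1 194.7]
rocker_end [496.4 208.2]
start [625.1  88.4]
tab0 [452.6 -13.8]
tab1 [513.3  65.6]
top 69 [-313.15872088 -311.92250517 -301.63889515] [-23.4622279    0.20947044  22.97188302]
bezel [-285.16862892 -281.63061918] [-87.05999948   0.54667071  89.64220518]
top extents [[-172.2487867  -173.95954244]
 [ 174.51853207  172.4985872 ]]
[[-108.0, 90.0, 198.0], [-108.0, 93.0, 186.0], [-113.0, 90.0, 199.0], [-106.0, 98.0, 182.0], [-112.0, 96.0, 195.0], [-116.0, 93.0, 200.0], [-119.0, 91.0, 198.0], [-121.0, 89.0, 196.0], [-107.0, 103.0, 190.0], [-111.0, 101.0, 193.0], [-115.0, 98.0, 201.0], [-117.0, 97.0, 193.0], [-120.0, 94.0, 191.0], [-124.0, 92.0, 196.0], [-126.0, 90.0, 192.0], [-105.0, 109.0, 185.0], [-110.0, 106.0, 192.0], [-113.0, 104.0, 190.0], [-117.0, 102.0, 196.0], [-119.0, 100.0, 192.0], [-122.0, 97.0, 193.0], [-124.0, 95.0, 1
[... 1077 characters left out ...]
0.0, 96.0, 196.0], [-123.0, 94.0, 194.0], [-126.0, 92.0, 191.0], [-128.0, 95.0, 193.0], [-131.0, 95.0, 193.0], [-134.0, 93.0, 190.0], [-137.0, 95.0, 191.0], [-139.0, 98.0, 193.0], [-142.0, 98.0, 193.0], [-145.0, 97.0, 191.0], [-149.0, 93.0, 187.0], [-151.0, 96.0, 188.0], [-154.0, 97.0, 189.0], [-106.0, 90.0, 191.0], [-112.0, 90.0, 189.0], [-113.0, 99.0, 196.0], [-116.0, 102.0, 199.0], [-119.0, 100.0, 196.0], [-122.0, 100.0, 195.0], [-125.0, 100.0, 194.0], [-128.0, 98.0, 192.0], [-130.0, 98.0, 192.0], [-134.0, 97.0, 190.0], [-136.0, 99.0, 191.0], [-138.0, 101.0, 192.0]]
jar [-218.78418593  146.2072919 ] 64.52451472527889
[[ 0.957  0.291 -0.001]
 [ 0.291 -0.957  0.002]
 [-0.    -0.002 -1.   ]]
```

Both cameras agree on a reader pose of about (644.6, 237.8) and yaw 52.9°. I shut the fingers, align tool x with the reader's x, and rise.

```bash
python3 -m jog '[[-1,[0,0,-0.008],[0,0,-0.1257]],[-1,[0,0,-0.008],[0,0,-0.1257]],[-1,[0,0,-0.008],[0,0,-0.1257]],[-1,[0,0,-0.008],[0,0,-0.1257]],[-1,[0,0,-0.008],[0,0,-0.1257]],[-1,[0,0,0],[0,0,0]]]'
cat >> h.py <<'E'
from scipy.spatial.transform import Rotation as Ro
C=np.array([644.6,237.8]);YAW=np.radians(52.9)
def w(x,y,z):return np.array([C[0]+np.cos(YAW)*x-np.sin(YAW)*y,C[1]+np.sin(YAW)*x+np.cos(YAW)*y,z])
def go(*ps,tilt=0):
    st=manip.state();r=Ro.from_rotvec(st["ee_rot"]);p=st["tool_pos"]
    rt=Ro.from_matrix(np.array([[np.cos(YAW),np.sin(YAW),0],[np.sin(YAW),-np.cos(YAW),0],[0,0,-1]]).T)*Ro.from_rotvec([0,tilt,0])
    print("t",st["time_s"],"pos",p.round(1),"F",st["ft_force"].round(1),"turn",(r.inv()*rt).as_rotvec().round(4))
    for q in ps: print(np.round(q,1),"tool shift",r.inv().apply(q-p).round(1)); p=q
E
python3 -c "
from h import *
go(np.array([500,-200,260]),w(-111,100,240),w(-111,100,200))"
```

```text
time_s: 0.7
tool_pos: [196.3, -646.3, 272.0]
ee_rot: [2.812, 1.398, 0.0]
ft_force: [0.5, 0.1, 0.2]
gripper_width: 0.2
grasp_force: 0.0
t 0.7 pos [ 196.3 -646.3  272. ] F [0.5 0.1 0.2] turn [ 0.0015  0.0005 -0.0003]
[ 500 -200  260] tool shift [539.2 -27.1  11.8]
[497.9 209.6 240. ] tool shift [ 325.3 -248.9   19.5]
[497.9 209.6 200. ] tool shift [ 0.  -0.1 40. ]
```

```bash
python3 -m jog '[[-1,[0.045,-0.0023,0],[0,0,0]],[-1,[0.045,-0.0023,0],[0,0,0]],[-1,[0.045,-0.0023,0],[0,0,0]],[-1,[0.045,-0.0023,0],[0,0,0]],[-1,[0.045,-0.0023,0],[0,0,0]],[-1,[0.045,-0.0023,0],[0,0,0]],[-1,[0.045,-0.0023,0],[0,0,0]],[-1,[0.045,-0.0023,0],[0,0,0]],[-1,[0.045,-0.0023,0],[0,0,0]],[-1,[0.045,-0.0023,0],[0,0,0]],[-1,[0.045,-0.0023,0],[0,0,0]],[-1,[0.045,-0.0023,0],[0,0,0]]]'
python3 -m jog '[[-1,[0.03,-0.025,0.002],[0,0,0]],[-1,[0.03,-0.025,0.002],[0,0,0]],[-1,[0.03,-0.025,0.002],[0,0,0]],[-1,[0.03,-0.025,0.002],[0,0,0]],[-1,[0.03,-0.025,0.002],[0,0,0]],[-1,[0.03,-0.025,0.002],[0,0,0]],[-1,[0.03,-0.025,0.002],[0,0,0]],[-1,[0.03,-0.025,0.002],[0,0,0]],[-1,[0.03,-0.025,0.002],[0,0,0]],[-1,[0.03,-0.025,0.002],[0,0,0]],[-1,[0,0,0],[0,0,0]]]'
python3 -c "
from h import *
go(w(-111,100,240),w(-111,100,205))"
```

```text
time_s: 1.9
tool_pos: [500.2, -196.9, 270.8]
ee_rot: [-2.815, -1.394, 0.001]
ft_force: [0.7, -0.5, -0.5]
gripper_width: 0.2
grasp_force: 0.0
time_s: 3.0
tool_pos: [479.4, 197.7, 251.0]
ee_rot: [-2.805, -1.407, -0.001]
ft_force: [-0.4, -0.4, 0.3]
gripper_width: -0.1
grasp_force: 0.0
t 3.0 pos [479.4 197.7 251. ] F [-0.4 -0.4  0.3] turn [-0.0031 -0.0021  0.0068]
[497.9 209.6 240. ] tool shift [20.6  7.8 11. ]
[497.9 209.6 205. ] tool shift [-0.1  0.1 35. ]
```

Align over the rocker's rear edge and stop just above it (raised edge at about 197).

```bash
python3 -m jog '[[-1,[0.0206,0.0078,0.011],[0,0,0.007]],[-1,[0,0,0.017],[0,0,0]],[-1,[0,0,0.017],[0,0,0]],[-1,[0,0,0],[0,0,0]],[-1,[0,0,0],[0,0,0]]]'
python3 - <<'E'
from h import *
go(w(-111,100,205),w(-111,100,190))
t=snap("side","pics/s1.png");a=cv2.resize(t["pixels"][175:290,170:290],None,fx=5,fy=5,interpolation=cv2.INTER_CUBIC)
cv2.imwrite("pics/s1c.png",a)
E
```

```text
time_s: 3.5
tool_pos: [500.0, 202.7, 206.1]
ee_rot: [2.819, 1.387, -0.001]
ft_force: [-0.5, -0.0, 0.2]
gripper_width: 0.1
grasp_force: 0.0
t 3.5 pos [500.  202.7 206.1] F [-0.5 -0.   0.2] turn [-0.0004  0.0009 -0.0087]
[497.9 209.6 205. ] tool shift [ 4.2 -5.9  1.1]
[497.9 209.6 190. ] tool shift [ 0.  0. 15.]
```

View pics/s1c.png

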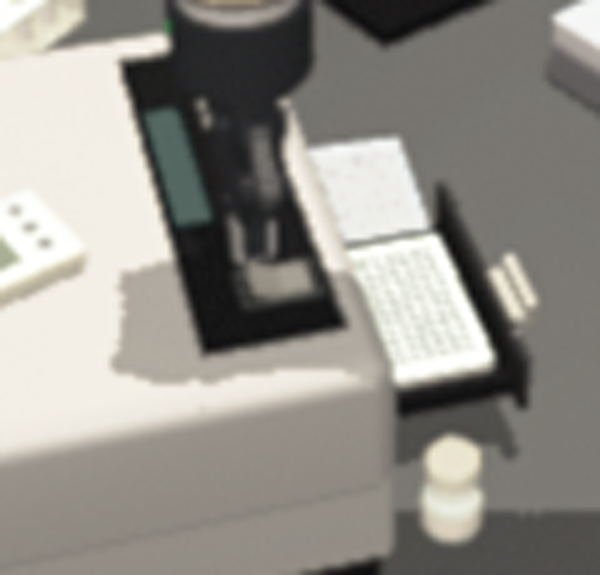

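The fingertips hang just above the rocker's rear half, at about (255,245) in the crop. I correct the offset and press gently.

```bash
python3 -m jog '[[-1,[0.0042,-0.0059,0],[0,0,-0.0087]],[-1,[0,0,0],[0,0,0]],[-1,[0,0,0],[0,0,0]],[-1,[0,0,0.004],[0,0,0]],[-1,[0,0,0.003],[0,0,0]],[-1,[0,0,0.003],[0,0,0]],[-1,[0,0,0.002],[0,0,0]],[-1,[0,0,0],[0,0,0]],[-1,[0,0,0],[0,0,0]]]'
python3 -c "
from h import *
go(w(-111,100,190))"
```

```text
time_s: 4.45
tool_pos: [498.4, 210.6, 194.6]
ee_rot: [-2.811, -1.402, -0.002]
ft_force: [1.7, 0.7, 1.6]
gripper_width: 0.5
grasp_force: 1.0
t 4.45 pos [498.4 210.6 194.6] F [1.7 0.7 1.6] turn [ 0.0004 -0.0013  0.0018]
[497.9 209.6 190. ] tool shift [-1.1  0.2  4.6]
```

```bash
python3 -m jog '[[-1,[0,0,0.002],[0,0,0]],[-1,[0,0,0.001],[0,0,0]],[-1,[0,0,0.001],[0,0,0]],[-1,[0,0,0],[0,0,0]],[-1,[0,0,0],[0,0,0]]]'; python3 -m jog '[[-1,[0,0,0.001],[0,0,0]],[-1,[0,0,0],[0,0,0]],[-1,[0,0,0],[0,0,0]]]'
```

```text
time_s: 4.95
tool_pos: [498.0, 210.3, 190.4]
ee_rot: [2.811, 1.402, 0.0]
ft_force: [2.9, 2.6, 3.9]
gripper_width: 0.2
grasp_force: 2.0
time_s: 5.25
tool_pos: [498.1, 210.3, 190.0]
ee_rot: [2.811, 1.402, 0.001]
ft_force: [0.7, 1.6, 8.2]
gripper_width: 0.3
grasp_force: 4.2
```

```bash
python3 -m jog '[[-1,[0,0,0.001],[0,0,0]],[-1,[0,0,0.001],[0,0,0]],[-1,[0,0,0],[0,0,0]],[-1,[0,0,0],[0,0,0]]]'
python3 -m jog '[[-1,[0,0,-0.004],[0,0,0]],[-1,[0,0,-0.02],[0,0,0]],[-1,[0,0,-0.04],[0,0,0]],[-1,[0,0,0],[0,0,0]],[-1,[0,0,0],[0,0,0]]]'
python3 -c "
from h import *
go(w(-350,0,255),w(-350,0,46),tilt=0)
go(w(-350,0,255),w(-350,0,46),tilt=.17)"
```

```text
time_s: 5.65
tool_pos: [498.2, 210.4, 189.8]
ee_rot: [2.81, 1.401, 0.001]
ft_force: [-3.4, 0.3, 19.8]
gripper_width: 0.3
grasp_force: 9.8
time_s: 6.15
tool_pos: [497.1, 208.9, 250.7]
ee_rot: [2.811, 1.4, -0.004]
ft_force: [0.2, 0.1, 0.7]
gripper_width: -0.4
grasp_force: 0.0
t 6.15 pos [497.1 208.9 250.7] F [0.2 0.1 0.7] turn [-0.      0.0029  0.001 ]
[433.5 -41.4 255. ] tool shift [-238.1  100.    -3.6]
[433.5 -41.4  46. ] tool shift [  0.6   0.  209. ]
t 6.15 pos [497.1 208.9 250.7] F [0.2 0.1 0.7] turn [-1.000e-04  1.729e-01  1.000e-03]
[433.5 -41.4 255. ] tool shift [-238.1  100.    -3.6]
[433.5 -41.4  46. ] tool shift [  0.6   0.  209. ]
```

The rocker met a hard stop at 189.8 mm with 20 N, so it should be on. I move out in front of the tab and take a picture to check.

```bash
python3 -m jog '[[-1,[-0.034,0.0143,-0.001],[0,0,0]],[-1,[-0.034,0.0143,-0.001],[0,0,0]],[-1,[-0.034,0.0143,-0.001],[0,0,0]],[-1,[-0.034,0.0143,0],[0,0,0]],[-1,[-0.034,0.0143,0],[0,0,0]],[-1,[-0.034,0.0143,0],[0,0,0]],[-1,[-0.034,0.0143,0],[0,0,0]],[-1,[0,0,0],[0,0.085,0]],[-1,[0,0,0],[0,0.085,0]],[-1,[0,0,0],[0,0,0]],[-1,[0,0,0],[0,0,0]]]'
python3 - <<'E'
from h import *
go(w(-350,0,255),w(-350,0,46),tilt=.17);print(manip.state()["joint_pos"].round(2))
t=snap("side","pics/s2.png");a=cv2.resize(t["pixels"][175:290,170:330],None,fx=5,fy=5,interpolation=cv2.INTER_CUBIC)
cv2.imwrite("pics/s2c.png",a)
E
```

```text
time_s: 7.25
tool_pos: [433.4, -40.4, 253.1]
ee_rot: [-2.736, -1.362, -0.227]
ft_force: [-0.7, 0.1, 0.7]
gripper_width: 0.2
grasp_force: 0.0
t 7.25 pos [433.4 -40.4 253.1] F [-0.7  0.1  0.7] turn [-0.0029  0.0029  0.0002]
[433.5 -41.4 255. ] tool shift [-0.4  0.6 -2. ]
[433.5 -41.4  46. ] tool shift [-34.8   0.6 206.1]
[ 0.62  0.04 -0.53  2.07 -0.15  0.96 -0.48]
```

View pics/s2c.png

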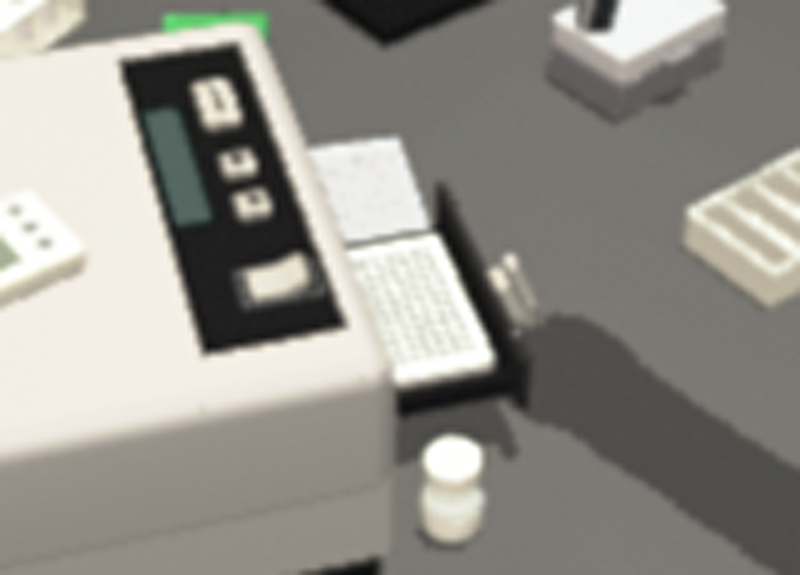

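The picture shows the rocker's front half now raised at (300,270), so the reader is on. The plate is in its nest and the tab is at (512,285). Now I descend in front of the tab.

```bash
python3 -m jog '[[-1,[-0.0035,0,0.0203],[0,0,0]],[-1,[-0.0035,0,0.0203],[0,0,0]],[-1,[-0.0035,0,0.0203],[0,0,0]],[-1,[-0.0035,0,0.0203],[0,0,0]],[-1,[-0.0035,0,0.0203],[0,0,0]],[-1,[-0.0035,0,0.0203],[0,0,0]],[-1,[-0.0035,0,0.0203],[0,0,0]],[-1,[-0.0035,0,0.0203],[0,0,0]],[-1,[-0.0035,0,0.0203],[0,0,0]],[-1,[-0.0035,0,0.0195],[0,0,0]],[-1,[0,0,0],[0,0,0]],[-1,[0,0,0],[0,0,0]]]'
python3 -c "
from h import *
go(w(-350,0,49),w(-330,0,49),w(-230,0,49),tilt=.17);print(manip.state()['joint_pos'].round(2))"
```

```text
time_s: 8.5
tool_pos: [434.8, -39.2, 49.0]
ee_rot: [-2.733, -1.366, -0.232]
ft_force: [0.4, 0.3, 0.1]
gripper_width: -0.1
grasp_force: 0.0
t 8.5 pos [434.8 -39.2  49. ] F [0.4 0.3 0.1] turn [-0.0018  0.      0.0038]
[433.5 -41.4  49. ] tool shift [-2.5  0.3 -0.4]
[445.5 -25.4  49. ] tool shift [19.7  0.1  3.4]
[505.9  54.4  49. ] tool shift [98.6  0.4 16.9]
[ 0.49  0.38 -0.46  2.28  0.06  0.43 -0.63]
```

```bash
python3 -m jog '[[-1,[0.005,0,0.0009],[0,0,0]],[-1,[0.005,0,0.0009],[0,0,0]],[-1,[0.003,0,0.0005],[0,0,0]],[-1,[0.003,0,0.0005],[0,0,0]],[-1,[0.003,0,0.0005],[0,0,0]],[-1,[0.003,0,0.0005],[0,0,0]],[-1,[0.003,0,0.0005],[0,0,0]],[-1,[0.003,0,0.0005],[0,0,0]],[-1,[0.003,0,0.0005],[0,0,0]],[-1,[0.003,0,0.0005],[0,0,0]],[-1,[0.003,0,0.0005],[0,0,0]],[-1,[0.003,0,0.0005],[0,0,0]]]'
python3 -c "
from h import *
go(w(-230,0,49),tilt=.17)"
```

```text
time_s: 9.7
tool_pos: [459.0, -7.9, 49.1]
ee_rot: [-2.736, -1.364, -0.233]
ft_force: [-1.9, -2.1, 0.1]
gripper_width: -0.2
grasp_force: 1.1
t 9.7 pos [459.   -7.9  49.1] F [-1.9 -2.1  0.1] turn [-0.0002  0.0002  0.0015]
[505.9  54.4  49. ] tool shift [76.8 -0.1 13.3]
```

Pushing at about 3 N. I continue gently.

```bash
python3 -m jog '[[-1,[0.004,0,0.0007],[0,0,0]],[-1,[0.004,0,0.0007],[0,0,0]],[-1,[0.004,0,0.0007],[0,0,0]],[-1,[0.004,0,0.0007],[0,0,0]],[-1,[0.004,0,0.0007],[0,0,0]],[-1,[0.004,0,0.0007],[0,0,0]],[-1,[0.004,0,0.0007],[0,0,0]],[-1,[0.004,0,0.0007],[0,0,0]],[-1,[0.004,0,0.0007],[0,0,0]],[-1,[0.004,0,0.0007],[0,0,0]],[-1,[0.004,0,0.0007],[0,0,0]],[-1,[0.004,0,0.0007],[0,0,0]]]'
python3 -m jog '[[-1,[0.003,0,0.0005],[0,0,0]],[-1,[0.003,0,0.0005],[0,0,0]],[-1,[0.003,0,0.0005],[0,0,0]],[-1,[0.003,0,0.0005],[0,0,0]],[-1,[0.002,0,0.0004],[0,0,0]],[-1,[0.002,0,0.0004],[0,0,0]],[-1,[0.002,0,0.0003],[0,0,0]],[-1,[0,0,0],[0,0,0]],[-1,[0,0,0],[0,0,0]]]'
python3 -c "
from h import *
go(w(-227,0,49),tilt=.17)"
```

```text
time_s: 10.9
tool_pos: [488.5, 31.2, 49.0]
ee_rot: [-2.736, -1.364, -0.233]
ft_force: [-0.2, -3.1, 1.5]
gripper_width: -0.3
grasp_force: 1.2
time_s: 11.8
tool_pos: [499.1, 46.2, 49.0]
ee_rot: [-2.735, -1.365, -0.233]
ft_force: [0.1, -0.7, 0.3]
gripper_width: 0.1
grasp_force: 0.1
t 11.8 pos [499.1  46.2  49. ] F [ 0.1 -0.7  0.3] turn [-0.0007 -0.0005  0.0023]
[507.7  56.7  49. ] tool shift [13.4  0.5  2.3]
```

```bash
python3 -m jog '[[-1,[0.002,0,0.0003],[0,0,0]],[-1,[0.002,0,0.0003],[0,0,0]],[-1,[0.002,0,0.0004],[0,0,0]],[-1,[0.002,0,0.0004],[0,0,0]],[-1,[0.001,0,0.0002],[0,0,0]],[-1,[0.001,0,0.0002],[0,0,0]],[-1,[0,0,0],[0,0,0]]]'
python3 -m jog '[[-1,[0.001,0,0.0002],[0,0,0]],[-1,[0.001,0,0.0002],[0,0,0]],[-1,[0,0,0],[0,0,0]]]'
python3 -c "
from h import *
go(w(-227,0,49),tilt=.17)"
```

```text
time_s: 12.5
tool_pos: [505.3, 54.0, 48.9]
ee_rot: [-2.735, -1.364, -0.233]
ft_force: [-1.5, -1.0, 0.5]
gripper_width: 0.2
grasp_force: 0.6
time_s: 12.8
tool_pos: [506.6, 55.5, 48.8]
ee_rot: [-2.736, -1.364, -0.233]
ft_force: [-2.1, -0.9, 0.7]
gripper_width: -0.1
grasp_force: 0.7
t 12.8 pos [506.6  55.5  48.8] F [-2.1 -0.9  0.7] turn [-0.0004 -0.0001  0.0019]
[507.7  56.7  49. ] tool shift [1.7 0.1 0.1]
```

```bash
for i in 1 2; do python3 -m jog '[[-1,[0.001,0,0.0002],[0,0,0]],[-1,[0.001,0,0.0002],[0,0,0]],[-1,[0,0,0],[0,0,0]],[-1,[0,0,0],[0,0,0]]]'; done
python3 -c "
from h import *
go(w(-227,0,49),tilt=.17)"
```

```text
time_s: 13.2
tool_pos: [507.9, 57.1, 48.8]
ee_rot: [-2.736, -1.364, -0.233]
ft_force: [-1.8, -0.9, 0.2]
gripper_width: -0.1
grasp_force: 0.6
time_s: 13.6
tool_pos: [509.1, 58.6, 48.8]
ee_rot: [-2.736, -1.364, -0.233]
ft_force: [-1.8, -0.1, 0.8]
gripper_width: 0.0
grasp_force: 0.8
t 13.6 pos [509.1  58.6  48.8] F [-1.8 -0.1  0.8] turn [-0.0002 -0.0001  0.0018]
[507.7  56.7  49. ] tool shift [-2.3  0.  -0.6]
```

```bash
python3 -m jog '[[-1,[0.001,0,0.0002],[0,0,0]],[-1,[0.001,0,0.0001],[0,0,0]],[-1,[0.001,0,0.0002],[0,0,0]],[-1,[0,0,0],[0,0,0]],[-1,[0,0,0],[0,0,0]]]'
python3 - <<'E'
from h import *
go(w(-227,0,49),tilt=.17)
for n in("top","side"):
    c=cloud(snap(n)).reshape(-1,3);l=(c[:,:2]-C)@np.array([[np.cos(YAW),-np.sin(YAW)],[np.sin(YAW),np.cos(YAW)]])
    k=(abs(l[:,1])<88)&(abs(l[:,1])>50)&(l[:,0]>-260)&(l[:,0]<-181)&(c[:,2]>40)&(c[:,2]<84)
    print(n,k.sum(),np.percentile(l[k,0],[5,20,50,90]))
E
```

```text
time_s: 14.1
tool_pos: [509.2, 58.8, 48.4]
ee_rot: [-2.738, -1.363, -0.226]
ft_force: [-5.7, -6.0, 6.6]
gripper_width: -0.2
grasp_force: 4.3
t 14.1 pos [509.2  58.8  48.4] F [-5.7 -6.   6.6] turn [-0.0013  0.0045  0.0001]
[507.7  56.7  49. ] tool shift [-2.5 -0.  -1. ]
top 38 [-186.19814264 -185.7884159  -185.18802583 -182.80245295]Traceback (most recent call last):
  File "<stdin>", line 6, in <module>
    return _quantile_unchecked(
        a, q, axis, out, overwrite_input, method, keepdims, weights)
    return _ureduce(a,
                    func=_quantile_ureduce_func,
    ...<5 lines>...
                    overwrite_input=overwrite_input,
                    method=method)
    r = func(a, **kwargs)
    result = _quantile(arr,
                       quantiles=q,
    ...<2 lines>...
                       out=out,
                       weights=wgt)
    slices_having_nans = np.isnan(arr[-1, ...])
                                  ~~~^^^^^^^^^
IndexError: index -1 is out of bounds for axis 0 with size 0
```

The carrier stopped hard at 8–10 N against about 3 N sliding, with the bezel at own x of about -186: home. I back off, rise, and level the tool.

```bash
python3 -m jog '[[-1,[-0.005,0,-0.0009],[0,0,0]],[-1,[-0.02,0,-0.0035],[0,0,0]],[-1,[-0.03,0,-0.005],[0,0,0]],[-1,[0.005,0,-0.029],[0,0,0]],[-1,[0.007,0,-0.0406],[0,0,0]],[-1,[0.007,0,-0.0406],[0,0,0]],[-1,[0.007,0,-0.0406],[0,0,0]],[-1,[0.007,0,-0.0406],[0,0,0]],[-1,[0,0,0],[0,-0.085,0]],[-1,[0,0,0],[0,-0.085,0]],[-1,[0,0,0],[0,0,0]],[-1,[0,0,0],[0,0,0]]]'
python3 - <<'E'
from h import *
go(w(-130,-75,245),w(-130,-75,200))
t=snap("side","pics/s3.png");u=snap("top","pics/t3.png")
a=cv2.resize(t["pixels"][165:295,170:330],None,fx=4,fy=4,interpolation=cv2.INTER_CUBIC)
cv2.imwrite("pics/s3c.png",a)
E
```

```text
time_s: 15.4
tool_pos: [477.6, 17.1, 242.7]
ee_rot: [-2.81, -1.403, -0.003]
ft_force: [-0.4, -1.1, -0.3]
gripper_width: -0.0
grasp_force: 0.0
t 15.4 pos [477.6  17.1 242.7] F [-0.4 -1.1 -0.3] turn [-0.0002 -0.0021  0.003 ]
[626.   88.9 245. ] tool shift [146.5  75.5  -2. ]
[626.   88.9 200. ] tool shift [-0.1  0.  45. ]
```

View pics/s3c.png

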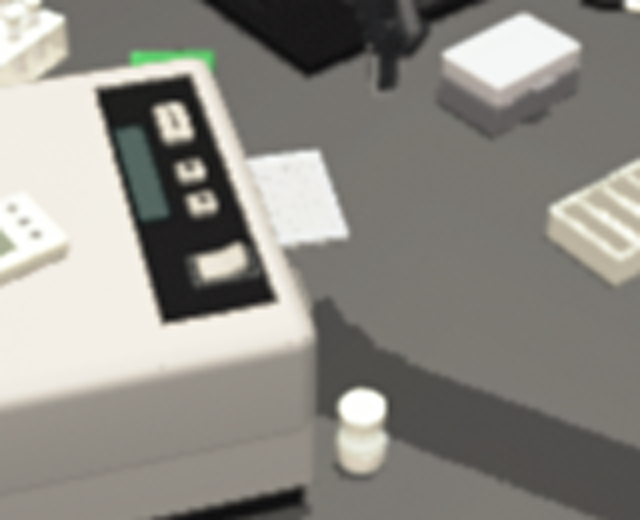

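The carrier is in, hidden behind the reader's front edge from this side. The rocker is on at (222,262), and lid and jar are unmoved. Now the start key at (173,122).

```bash
python3 -m jog '[[-1,[0.0293,0.0151,0],[0,0,0]],[-1,[0.0293,0.0151,0],[0,0,0]],[-1,[0.0293,0.0151,0],[0,0,0]],[-1,[0.0293,0.0151,0],[0,0,0]],[-1,[0.0293,0.0151,0],[0,0,0]],[-1,[0,0,0.02],[0,0,0]],[-1,[0,0,0.022],[0,0,0]],[-1,[0,0,0],[0,0,0]],[-1,[0,0,0],[0,0,0]],[-1,[0,0,0],[0,0,0]]]'
python3 - <<'E'
from h import *
go(w(-130,-75,192),w(-130,-75,188))
p=np.load("pics/t3.npz");c=cloud(p).reshape(-1,3);l=(c[:,:2]-C)@np.array([[np.cos(YAW),-np.sin(YAW)],[np.sin(YAW),np.cos(YAW)]])
k=(abs(l[:,1])<88)&(l[:,0]>-300)&(l[:,0]<-183)&(c[:,2]>40)&(c[:,2]<84);print(np.percentile(l[k,0],[2,5,20,50,90]))
E
```

```text
time_s: 16.5
tool_pos: [626.4, 87.8, 202.3]
ee_rot: [2.812, 1.4, 0.003]
ft_force: [0.1, 0.6, 0.7]
gripper_width: 0.2
grasp_force: 0.0
t 16.5 pos [626.4  87.8 202.3] F [0.1 0.6 0.7] turn [ 0.0015 -0.0017  0.0009]
[626.   88.9 192. ] tool shift [ 0.6 -1.  10.3]
[626.   88.9 188. ] tool shift [-0. -0.  4.]
[-186.12926272 -185.99282138 -185.81794312 -185.19580355 -184.00115147]
```

```bash
python3 -m jog '[[-1,[0,-0.001,0.004],[0,0,0]],[-1,[0,0,0.003],[0,0,0]],[-1,[0,0,0.003],[0,0,0]],[-1,[0,0,0.002],[0,0,0]],[-1,[0,0,0.001],[0,0,0]],[-1,[0,0,0],[0,0,0]],[-1,[0,0,0],[0,0,0]]]'
python3 -m jog '[[-1,[0,0,0.001],[0,0,0]],[-1,[0,0,0.001],[0,0,0]],[-1,[0,0,0],[0,0,0]],[-1,[0,0,0],[0,0,0]]]'
```

```text
time_s: 17.2
tool_pos: [625.1, 88.7, 188.4]
ee_rot: [2.811, 1.402, 0.0]
ft_force: [-0.7, -0.5, 3.8]
gripper_width: 0.1
grasp_force: 2.0
time_s: 17.6
tool_pos: [625.2, 88.8, 188.0]
ee_rot: [2.811, 1.401, 0.001]
ft_force: [-3.8, -2.0, 13.0]
gripper_width: -0.2
grasp_force: 6.2
```

The key is at its hard bottom (13 N). I release it, move clear and check from above.

```bash
python3 -m jog '[[-1,[0,0,0],[0,0,0]],[-1,[0,0,0],[0,0,0]],[-1,[0,0,-0.005],[0,0,0]],[-1,[0,0,-0.03],[0,0,0]],[-1,[0,0,-0.04],[0,0,0]],[-1,[-0.01,0.045,-0.01],[0,0,0]],[-1,[-0.01,0.045,0],[0,0,0]],[-1,[-0.01,0.045,0],[0,0,0]],[-1,[-0.01,0.045,0],[0,0,0]],[-1,[-0.01,0.045,0],[0,0,0]],[-1,[0,0,0],[0,0,0]],[-1,[0,0,0],[0,0,0]]]'
python3 - <<'E'
from h import *
RT=np.array([[np.cos(YAW),-np.sin(YAW)],[np.sin(YAW),np.cos(YAW)]])
for n in("top","side"):
  s=snap(n,f"pics/{n}4.png");S0=dict(np.load(f"pics/{n}0.npz"))
  for nm,q in(("before",S0),("after",s)):
    c=cloud(q).reshape(-1,3);l=(c[:,:2]-C)@RT
    z=(c[:,2]>42)&(c[:,2]<75)&(l[:,0]<-183)&(l[:,0]>-330)
    k=z&(abs(l[:,1])<26);b=(abs(l[:,1])<88)&(c[:,2]>72)&(c[:,2]<86)&(l[:,0]<-182)&(l[:,0]>-330)
    print(n,nm,np.percentile(l[k,0],[2,5,10]) if k.sum()>5 else k.sum(),"bezel",np.percentile(l[b,0],[5,50]) if b.sum()>5 else b.sum())
  if n=="top": cv2.imwrite("pics/t4c.png",cv2.resize(s["pixels"][95:255,110:310],None,fx=3.7,fy=3.7,interpolation=cv2.INTER_CUBIC))
E
```

```text
time_s: 18.8
tool_pos: [774.7, -87.9, 268.8]
ee_rot: [-2.812, -1.398, 0.003]
ft_force: [-0.8, 1.1, 1.4]
gripper_width: 0.1
grasp_force: 0.0
top before [-312.3008422  -308.3393756  -300.60257476] bezel [-285.6794862  -282.19197835]
top after [-213.97105275 -213.43042535 -212.07151289] bezel [-186.69203833 -184.00368035]
side before [-313.38014442 -310.19307567 -307.84823374] bezel [-286.49173661 -281.5373271 ]
side after [-215.14180668 -215.00411417 -214.50344094] bezel 0
```

View pics/t4c.png

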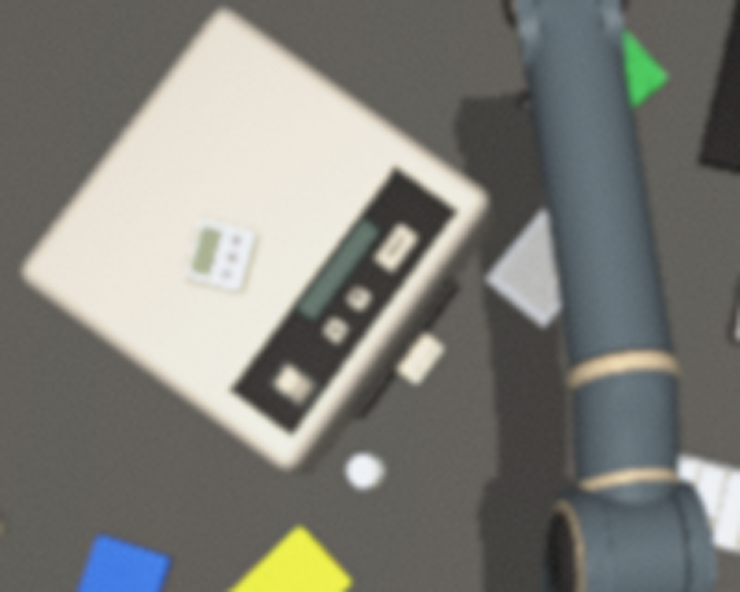

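The view from above shows the bezel against the reader front with the tab at (420,357), the rocker on at (293,382), the lid and jar in place, and the arm clear. I hand in.

```bash
python3 -c "
from cell import manip
print(manip.hand_in())"
```

```text
the job is handed in; nothing more can be done
None
```

I switched the reader on, pushed the carrier fully home and pressed the start key to its stop, in that order. The arm was clear of everything, and I handed the job in at about 19 s; the hand-in gave no verdict.

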